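# Seat a press-pack rectifier in its heatsink and swing the clamp bar over it

## Task

With your fingertips push the round power rectifier (the flat ceramic disc with a copper centre) across the face of the big heatsink until it drops into its round recess and lies flat there; push it, do not pick it up. Then push the clamp bar round across the rectifier until its hooked end is fully home on the free stud. Leave the side cutters, the capacitor and the red screwdriver beside the work where they are, and finish clear of everything.

Things in the scene. Friction and masses are not known exactly. Their poses are not given: they have to be found in the camera images.
- sink: aluminium heatsink with fins below, 170 (x) x 220 (y) x 56 mm high, immovable; origin at the centre of its underside, z up, its flat machined face at z = 56 mm. It stands turned by up to about 0.4 rad about the vertical
- seat (a point): centre of the floor of the round recess in the heatsink's face: 63 mm across, 6 mm deep, with a dark graphite pad on its floor (floor at z = 50 mm, rim at z = 56 mm in the heatsink's frame), at x = 0, y = +45 mm of the heatsink; axes as the heatsink's. The rectifier always starts on the heatsink's face on the -y side of the recess, and the way between is bare flat metal
- puck_center (a point): centre (half-way up) of the loose rectifier: a flat disc 60 mm in diameter and 14 mm high, 0.12 to 0.25 kg, white ribbed ceramic edge between plated rims, copper centre. On the heatsink's face its centre is 7 mm above the face; when it lies in the recess its centre is 7 mm above the point seat and its top stands 8 mm proud of the face
- stud_pivot (a point): foot of the clamp stud that the bar turns on, at the level of the heatsink's face, at x = +58 mm, y = +45 mm of the heatsink (the far side from the robot); its nut is 18 mm across, and it stands 50 mm high
- stud_free (a point): foot of the other clamp stud, at the level of the heatsink's face, at x = -58 mm, y = +45 mm of the heatsink (the side nearest the robot); the same size, with a black sleeve 17 mm across and 12 mm high at its foot
- bar (a joint): angle of the steel clamp bar about the vertical axis of stud_pivot, in rad. 0: closed, the bar runs from stud_pivot along -x of the heatsink over the middle of the recess and its hook is home on stud_free (a hard stop). It grows as the bar swings open, clockwise seen from above: at 1.57 the bar points along +y of the heatsink. It starts between 1.2 and 1.8, moves with about 0.5 N at the hook and stays where it is left
- bar_push (a point): point on the bar's side face away from the closing direction, 92 mm along the bar from the pivot axis, half-way up the bar (19.5 mm above the heatsink's face); its +y axis points square out of that face, so pushing along its -y closes the bar. The bar is 26 mm wide and 14 mm thick, its free end 132 mm from the pivot axis
- side_cutter: red-handled side cutters lying on the bench, 145 x 43 x 12 mm, a bystander; origin at the centre of the underside
- capacitor_3: black capacitor standing on the bench, 30 mm across and 42 mm high, a bystander; origin at the centre of the underside
- driver_red: small red-handled screwdriver lying on the bench, 139 x 26 x 29 mm, a bystander; origin at the centre of the underside
- bar_hook (a point): centre of the hook's slot, 116 mm along the bar from the pivot axis, half-way up the bar. The bar's underside is 12.5 mm and its top 26.5 mm above the heatsink's face; the brass pad under its middle reaches down to 10.4 mm above the face, so it passes over the rectifier only when that lies in the recess; the nut on its middle reaches up to 36 mm above the face

How it is judged (in metres and radians):
On the way, in this order (a step that is already met when the one before it is completed fails the run):
1. the rectifier lies flat in the recess while the bar is still open (horizontal distance between puck_center and seat below 0.003 m and z of puck_center in the frame of seat below 0.0085 m and angle between puck_center's own z axis and vertical below 0.05 rad and value of joint bar above 0.3 rad), for 0.2 s.
2. the clamp bar is closed, its hook home on the free stud (value of joint bar below 0.06 rad), for 0.2 s.
At the end, for the whole second after the job is handed in: The rectifier lies flat on the floor of the recess (centre within 3 mm of the recess's axis, not more than 1.5 mm high, tilted less than 0.05 rad) and the clamp bar is closed over it to within 0.06 rad of its stop (horizontal distance between puck_center and seat below 0.003 m and z of puck_center in the frame of seat below 0.0085 m and angle between puck_center's own z axis and vertical below 0.05 rad and value of joint bar below 0.06 rad); the robot touches nothing.
It fails at once if the rectifier is lifted off the heatsink (z of puck_center in the frame of seat above 0.021 m).
It fails at once if the rectifier is pushed off the heatsink (z of puck_center in the frame of seat below -0.005 m).
It fails at once if the side cutters, the capacitor or the red screwdriver are disturbed (distance of any of side_cutter, capacitor_3, driver_red from where it was at the start of the episode above 0.02 m).
It also fails if it takes over 51 s, if anything falls off the work surface, if the arm or the gripper's body presses on something with over 40 N, if the wrist force passes 120 N, or if a joint passes its speed limit or range.

## Robot

A 6-joint arm with a two-finger parallel gripper is mounted at the origin on a cart in front of the work surface, level with it; the furniture and walls round the work are solid. World frame = base frame: x ahead of the robot, y to its left, z up, the work surface at z = 0. Lengths are in mm, angles in rad, forces in N, time in s.
With the tool pointing down it reaches from about 300 to 775 mm from the base axis. Payload 14.6 kg.
Tool frame: the origin (TCP) lies at the very end of the fingers, on their centre line; the grasp point (between the pads) lies 19 mm behind it; z points along the fingers, y is the line along which they close (so a half turn about z gives the same grasp; the last joint's range is limited). The gripper opens to 94 mm and grips with 3 to 60 N. Pads are 16 mm wide; open, the fingers measure 119 mm over their backs; the gripper's body (75 mm by 177 mm) begins 78 mm behind the grasp point.
Start: joints at [-1.31, 0.3, 1.521, -0, 1.321, -0.067], TCP at [177.071, -520.706, 205.446] pointing down, gripper open.
Joint ranges: [-3.03, 3.03], [-0.79, 2.21], [0.23, 2.52], [-1.04, 4.18], [0, 3.07], [-2.55, 2.55]. Speed limits (rad/s): [2.22, 2.22, 2.57, 3.14, 3.14, 3.14].

## Interface

Orientations are given as [roll, pitch, yaw] about the fixed x, y, z axes, in that order (R = Rz(yaw) Ry(pitch) Rx(roll)).
In Python, from cell import read_state, viewer, manip, models gives the robot as it stands.
- The arm moves only by the tool carry_out, never from a script. Its argument "deltas" is a list of rows, each an object with "dp": the shift along the tool's x, y, z in mm, a list of three; "roll": the turn about the tool's z in degrees; "gripper": the opening, from -1 (shut) to 1 (fully open), so that 0 is half open. In form: [{"dp": [tx, ty, tz], "roll": roll, "gripper": gripper}, ...]. A call has 1 to 12 rows; each row is the pose to reach, as a shift and turn from the pose commanded when the call began, along the tool's axes at that moment; what a row does not reach only later rows make up. A row lasts 1/12 s, in which the tool goes at most 41.7 mm and 7.16 degrees, less where a joint would pass 70% of its speed; a pose out of reach is approached as far as the arm can. A call with a gripper value outside its range is refused whole. The fingers move at their own pace and stop on an object; "newtons" is the grip in N (left out, the last holds). Time passes only in rows, so rows that repeat a pose let the fingers close. It gives the time, the measured TCP pose, the force, the opening and the grip force at its end, in the units of the state.
- read_state(): the state, without advancing time (a new reading comes with each control period).
- viewer.camera(name): name is "scene" or "top"; returns the picture (384x512x3 uint8, red, green, blue); there is no depth.
- viewer.camera_params(name): a dict with "fovy" (degrees; the focal length in pixels is half the picture's height over the tangent of half this angle, whatever the lens; pixels are square), "cx", "cy" (the principal point, pixels), "eye" and "attitude" of the camera in the world. Camera axes: x right, y up, looking along -z (the intrinsics and any distortion apply to the point x, -y, -z); pixel columns grow to the right and rows downward; lengths in mm; the calibration is good to about 2 mm. A picture is of the moment at which its call begins. camera_params takes no time and is no camera call.
- manip.sign_off(): hands the job in; it is judged then, once.
Trained networks look in the newest picture that a camera, given by its name, has taken for a name from the list of things; names that differ only in an ending like _2 or _b are one class to them, and where a whole thing is asked for, a point or a joint stands for the part that bears it (a point fixed in the world has none). Each returns a list of dicts, best first, with "p" (0 to 1); they miss things now and then, are a little off and sometimes report something else, mostly with a low value. They report only what shows in the picture. A call takes as long as a camera call.
- models.cut_out(camera, label): "region" (384x512 bool, what is visible of it) and "box" ([left, top, right, bottom] in pixels, round what is visible of it).
The state is a dict: "clock": time; "joints": joint angles; "qd": joint speeds; "effort": joint torques, N m; "eef_pos": TCP position; "eef_rot": TCP orientation; "wrist_force": force on the tool from outside, world axes, zero at the start; "moment": the same for the moment, N m; "finger_gap": finger opening in mm; "finger_force": force on a finger pad.
Only numpy, scipy, OpenCV 4.12 (cv2) and the standard library are available. Lean on these libraries where they do the work, as an engineer would, in place of code of your own. Each camera call takes 0.05 s, during which the arm holds its last target. There are 200 camera calls.

## Working session

There is one attempt and no reset: what is moved stays moved. The work goes in short steps, Python scripts to look and compute and a tool call to move; the robot and the scene stay as the last step left them, time stands still between calls to the robot, and variables do not carry over. Pictures are saved under pics/ and viewed, at most 10 in all, crops included, and the job is handed in when it is done.

Besides the shell and the picture viewer there is one more tool, called after ">>>" by a JSON object that holds its "api" and its "payload", one argument or row to a line. carry_out: Moves the arm, as the interface text tells. Its arguments: {"type":"object","properties":{"deltas":{"type":"array"},"newtons":{"type":"number"}},"required":["deltas"]}

```bash
ls; mkdir -p pics; python3 - <<'E'
from cell import read_state, viewer, manip, models
import cv2,numpy as np
s=read_state();print({k:np.round(v,3) for k,v in s.items()})
ims=[]
for c in("top","scene"):
    im=viewer.camera(c);p=viewer.camera_params(c);print(c,p)
    ims.append(im)
    cv2.imwrite(f"pics/{c}0.png",cv2.resize(im[:,:,::-1],(800,600),interpolation=cv2.INTER_CUBIC))
    for l in("sink","puck_center","bar","side_cutter","capacitor_3","driver_red"):
        for r in models.cut_out(c,l)[:2]:
            ys,xs=np.nonzero(r["region"]);print(c,l,round(r["p"],2),r["box"],xs.mean().round(1),ys.mean().round(1),len(xs))
E
```

```text
pics
{'clock': np.float64(0.0), 'joints': array([-1.31 ,  0.301,  1.522, -0.   ,  1.321, -0.067]), 'qd': array([ 0.001,  0.001,  0.001, -0.   ,  0.002,  0.001]), 'effort': array([ 2.0000e-03, -5.3181e+01, -3.5274e+01,  7.1000e-02,  2.4000e-02,
       -0.0000e+00]), 'eef_pos': array([ 177.012, -520.474,  204.876]), 'eef_rot': array([-3.14 , -0.   ,  0.328]), 'wrist_force': array([ 0.249, -0.078, -0.081]), 'moment': array([ 0.015,  0.005, -0.007]), 'finger_force': np.float64(0.0), 'finger_gap': np.float64(93.851)}
top {'fovy': 47.96472368672642, 'cx': 249.90928839888159, 'cy': 194.60948142292227, 'eye': array([ 357.75521686, -116.57131807, 1143.36993698]), 'attitude': array([ 0.11132898,  0.00631785, -1.59909581])}
top sink 0.64 [118.3, 141.7, 245.3, 234.8] 185.5 187.2 5755
top puck_center 0.8 [201.5, 171.4, 225.5, 194.1] 213.9 182.7 410
top puck_center 0.42 [115.7, 169.1, 170.9, 197.7] 142.4 181.5 503
top bar 0.63 [115.2, 166.2, 169.7, 200.8] 140.6 182.4 514
top side_cutter 0.84 [288.6, 181.5, 334.0, 202.5] 313.5 192.8 282
top capacitor_3 0.61 [347.0, 195.0, 363.0, 209.7] 355.1 203.2 153
top driver_red 0.86 [255.0, 225.0, 300.7, 252.8] 284.7 239.3 284
scene {'fovy': 44.77106221995774, 'cx': 248.22493624799708, 'cy': 189.9388262099855, 'eye': array([-345.7188649 , -629.56376974,  503.62467934]), 'attitude': array([ 1.16128517,  0.0047041 , -1.02280278])}
scene sink 0.77 [138.2, 155.9, 246.0, 221.9] 193.4 192.0 4574
scene puck_center 0.5 [209.2, 176.1, 234.7, 194.4] 220.1 184.8 317
scene bar 0.78 [140.4, 162.7, 192.4, 173.1] 164.1 166.3 397
scene side_cutter 0.75 [280.5, 223.8, 346.6, 246.9] 309.3 235.3 696
scene capacitor_3 0.64 [345.8, 237.3, 362.7, 263.5] 354.6 251.4 292
scene driver_red 0.72 [231.1, 233.0, 269.1, 264.7] 253.8 251.0 332
```

```bash
cat > h.py <<'E'
import numpy as np,cv2
from scipy.spatial.transform import Rotation as R
from cell import viewer
def cam(c):
    p=viewer.camera_params(c); f=192/np.tan(np.radians(p["fovy"])/2)
    return p,f,R.from_euler('xyz',p["attitude"]).as_matrix()
def proj(c,P):
    p,f,M=cam(c); q=(np.atleast_2d(P)-p["eye"])@M
    return np.c_[p["cx"]+f*q[:,0]/-q[:,2], p["cy"]-f*q[:,1]/-q[:,2]]
def back(c,uv,z):
    p,f,M=cam(c); d=M@np.array([(uv[0]-p["cx"])/f,-(uv[1]-p["cy"])/f,-1]); e=p["eye"]
    return e+d*(z-e[2])/d[2]
def sw(pose,P):  # sink -> world ; pose=(x,y,yaw)
    c,s=np.cos(pose[2]),np.sin(pose[2]); P=np.atleast_2d(P).astype(float)
    return np.c_[pose[0]+c*P[:,0]-s*P[:,1], pose[1]+s*P[:,0]+c*P[:,1], P[:,2]]
E
python3 - <<'E'
from h import *
from cell import models
ims=[]
t=viewer.camera("top");
r=models.cut_out("top","sink")[0]
m=np.array(r["region"]).astype(np.uint8)
pts=np.array([back("top",(x,y),56)[:2] for y,x in zip(*np.nonzero(m))],np.float32)
print(cv2.minAreaRect(pts))
p=models.cut_out("top","puck_center")[0];ys,xs=np.nonzero(p["region"]);print("puck",back("top",(xs.mean(),ys.mean()),68))
s=viewer.camera("scene");p=models.cut_out("scene","puck_center")[0];ys,xs=np.nonzero(p["region"]);print("puck scene",back("scene",(xs.mean(),ys.mean()),63))
for l,z in(("side_cutter",6),("capacitor_3",30),("driver_red",14)):
    viewer.camera("top") if 0 else None
    p=models.cut_out("top",l)[0];b=p["box"];print(l,back("top",b[:2],z).round(),back("top",b[2:],z).round())
a=cv2.resize(t[130:250,100:260],(800,600),interpolation=cv2.INTER_CUBIC)
cv2.imwrite("pics/c1.png",a[:,:,::-1])
b=cv2.resize(s[140:275,125:305],(800,600),interpolation=cv2.INTER_CUBIC)
cv2.imwrite("pics/c2.png",b[:,:,::-1])
E
```

```text
Traceback (most recent call last):
  File "h.py", line 11, in back
    p,f,M=cam(c); d=M@np.array([(uv[0]-p["cx"])/f,-(uv[1]-p["cy"])/f,-1]); e=p["eye"]
          ~~~^^^
  File "h.py", line 5, in cam
    p=viewer.camera_params(c); f=192/np.tan(np.radians(p["fovy"])/2)
ValueError: time passes only in moves, steps and waits
```

View pics/top0.png

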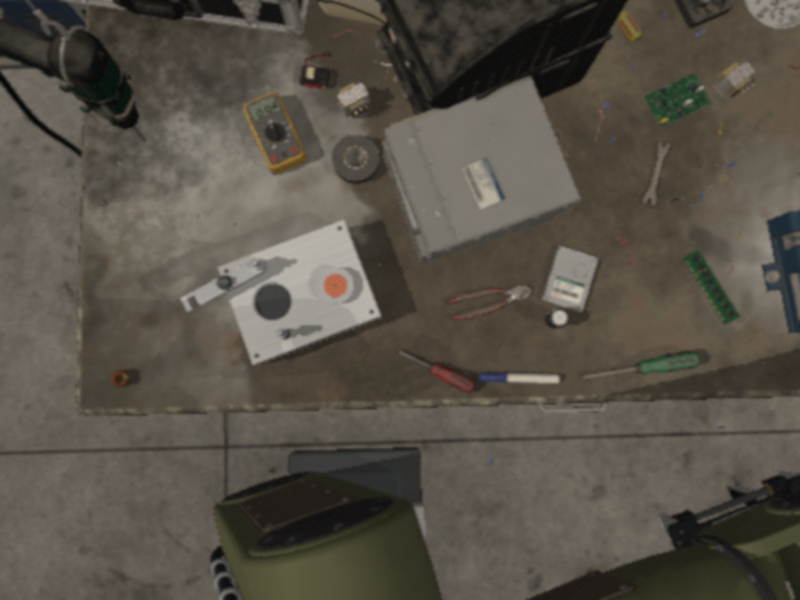

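The full top view shows the sink at about (300,290)/800-scale, with the recess at (272,302), the puck at (335,285) and the bar pointing left (+y). Cutters, capacitor and driver lie to the right of and below the sink.

```bash
sed -i 's/^def cam/from functools import lru_cache\n@lru_cache\ndef cam/' h.py
python3 - <<'E'
from h import *
from cell import models
t=viewer.camera("top");
r=models.cut_out("top","sink")[0]
m=np.array(r["region"]).astype(np.uint8)
pts=np.array([back("top",(x,y),56)[:2] for y,x in zip(*np.nonzero(m))],np.float32)
print(cv2.minAreaRect(pts))
p=models.cut_out("top","puck_center")[0];ys,xs=np.nonzero(p["region"]);print("puck",back("top",(xs.mean(),ys.mean()),68))
for l,z in(("side_cutter",6),("capacitor_3",30),("driver_red",14)):
    p=models.cut_out("top",l)[0];b=p["box"];print(l,back("top",b[:2],z).round(),back("top",b[2:],z).round())
s=viewer.camera("scene");p=models.cut_out("scene","puck_center")[0];ys,xs=np.nonzero(p["region"]);print("puck scene",back("scene",(xs.mean(),ys.mean()),63))
np.save("t.npy",t);np.save("s.npy",s)
a=cv2.resize(t[130:250,100:260],(800,600),interpolation=cv2.INTER_CUBIC)
cv2.imwrite("pics/c1.png",a[:,:,::-1])
b=cv2.resize(s[140:275,125:305],(800,600),interpolation=cv2.INTER_CUBIC)
cv2.imwrite("pics/c2.png",b[:,:,::-1])
E
```

```text
((492.545654296875, 71.39252471923828), (172.8233642578125, 291.0328063964844), 19.426496505737305)
puck [512.27218188 -23.55108248  68.        ]
side_cutter [637. 243.   6.] [384. -96.   6.]
capacitor_3 [ 472. -367.   30.] [ 429. -402.   30.]
driver_red [ 385. -164.   14.] [ 326. -238.   14.]
puck scene [512.12640578 -23.71473853  63.        ]
```

View pics/c1.png

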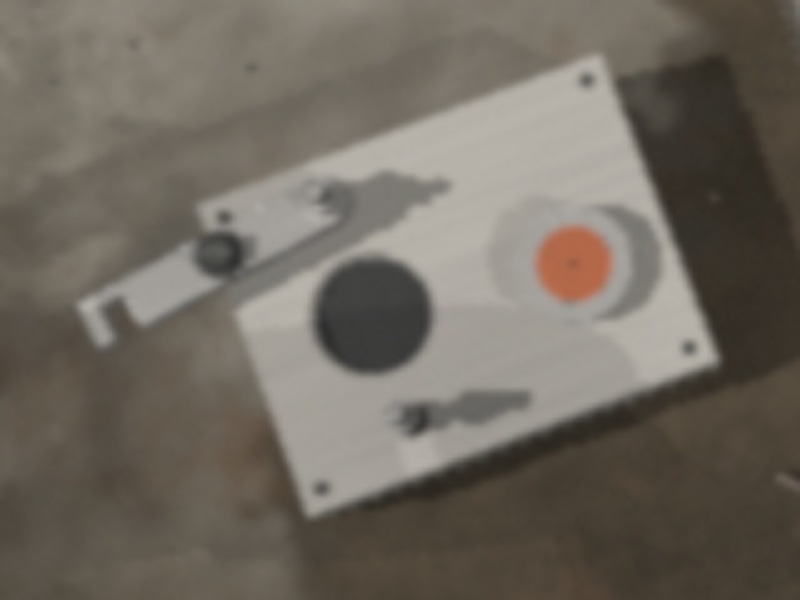

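View pics/c2.png

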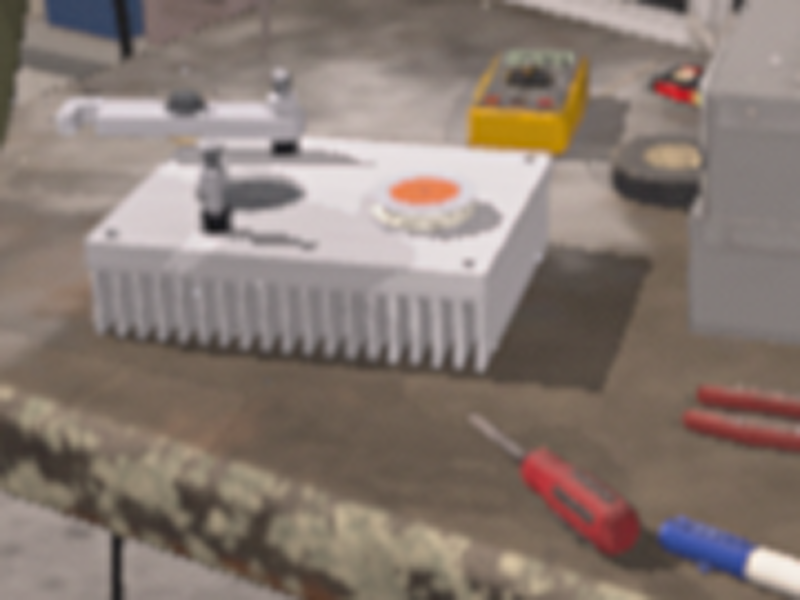

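```bash
python3 - <<'E'
from h import *
from scipy.optimize import least_squares
c1=lambda x,y:((x+.5)/5-.5+100,(y+.5)/5-.5+130)
t=np.load("t.npy");s=np.load("s.npy")
uv=np.array([c1(*q) for q in[(603,53),(720,362),(307,518),(197,205),(373,315),(588,80),(689,348),(321,488)]])
# holes inset unknown: use corners + recess only
P=np.array([[85,-110,56],[-85,-110,56],[-85,110,56],[85,110,56],[0,45,51]])
f=lambda q:(proj("top",sw(q,P))-uv[:5]).ravel()
q=least_squares(f,[492,40,.35]).x;print(q,f(q).round(2))
# scene corners
c2=lambda x,y:((x+.5)*180/800-.5+125,(y+.5)*135/600-.5+140)
us=np.array([c2(*a) for a in[(550,153),(485,272),(88,240),(258,192)]])
Ps=np.array([[85,-110,56],[-85,-110,56],[-85,110,56],[0,45,53]])
fs=lambda q:(proj("scene",sw(q,Ps))-us).ravel()
q2=least_squares(fs,q).x;print("scene",q2,fs(q2).round(2))
fb=lambda q:np.r_[f(q),fs(q)]
qb=least_squares(fb,q).x;print("both",qb,fb(qb).round(2))
np.save("q.npy",qb)
def cop(im,c):
    h=cv2.cvtColor(im,cv2.COLOR_RGB2HSV);x0,x1,y0,y1=(200,230,165,200) if c=="top" else (205,240,170,195)
    m=((h[...,0]<15)&(h[...,1]>110));k=np.zeros_like(m);k[y0:y1,x0:x1]=m[y0:y1,x0:x1]
    ys,xs=np.nonzero(k);return xs.mean(),ys.mean(),len(xs)
inv=lambda q,w:np.array([[np.cos(q[2]),np.sin(q[2])],[-np.sin(q[2]),np.cos(q[2])]])@(w[:2]-q[:2])
for c,im in(("top",t),("scene",s)):
    u=cop(im,c);w=back(c,u[:2],70);print(c,u,w.round(1),inv(qb,w).round(1))
# bar: tip end / nut (top view), world at z=56+26.5
for n,u,z in(("tipA",(78,306),82.5),("tipB",(104,350),82.5),("nut",(218,253),90),("pivottop",(322,190),100)):
    w=back("top",c1(*u),z);l=inv(qb,w);print(n,w.round(1),l.round(1),"ang",np.arctan2(l[1]-45,-(l[0]-58)).round(3))
for n,p in(("seat",(0,45,50)),("pivot",(58,45,56)),("free",(-58,45,56))):print(n,sw(qb,p).round(1))
E
```

```text
[5.05355927e+02 3.62577769e+01 3.33833207e-01] [-0.35  0.3  -0.45  0.02  0.26 -0.25  0.14 -0.09  0.4   0.05]
scene [5.06847780e+02 3.72031236e+01 3.44994965e-01] [ 0.63 -0.05  0.41 -0.1  -0.33 -0.33 -0.7   0.15]
both [5.05660636e+02 3.62775010e+01 3.36797892e-01] [-0.49  0.1  -0.41 -0.25  0.39 -0.29  0.08 -0.06  0.4  -0.02  0.89  0.3
  0.07  0.31 -0.51 -0.25 -0.66  0.32]
top (np.float64(214.2922077922078), np.float64(182.38311688311688), 154) [511.4 -24.6  70. ] [-14.7 -59.4]
scene (np.float64(220.0344827586207), np.float64(182.72413793103448), 58) [508.5 -25.7  70. ] [-17.8 -59.5]
tipA [495.7 220.5  82.5] [ 51.5 177.2] ang 1.522
tipB [473.4 207.5  82.5] [ 26.1 172.3] ang 1.325
nut [519.1 149.1  90. ] [ 49.9 102. ] ang 1.431
pivottop [547.3  95.5 100. ] [58.8 42.1] ang -1.855
seat [[490.8  78.7  50. ]]
pivot [[545.5  97.9  56. ]]
free [[436.   59.6  56. ]]
```

c1 shows the sink corners, the recess at crop (373,315), the copper centre at (574,263) and the bar open at about 1.43 rad. c2 agrees: studs at (283,110) and (213,190), puck at (425,190), flat and with a bare path to the recess. I'll now move above and behind the puck.

>>> {"api": "carry_out", "payload": {
  "deltas": [
    {"dp":[469,-314,0],"roll":-82.3,"gripper":-0.15},
    {"dp":[469,-314,0],"roll":-82.3,"gripper":-0.15},
    {"dp":[469,-314,0],"roll":-82.3,"gripper":-0.15},
    {"dp":[469,-314,0],"roll":-82.3,"gripper":-0.15},
    {"dp":[469,-314,0],"roll":-82.3,"gripper":-0.15},
    {"dp":[469,-314,0],"roll":-82.3,"gripper":-0.15},
    {"dp":[469,-314,0],"roll":-82.3,"gripper":-0.15},
    {"dp":[469,-314,0],"roll":-82.3,"gripper":-0.15},
    {"dp":[469,-314,0],"roll":-82.3,"gripper":-0.15},
    {"dp":[469,-314,0],"roll":-82.3,"gripper":-0.15},
    {"dp":[469,-314,0],"roll":-82.3,"gripper":-0.15},
    {"dp":[469,-314,0],"roll":-82.3,"gripper":-0.15}
  ]
}}

```text
clock: 2.2
eef_pos: [481.8, -121.6, 205.7]
eef_rot: [3.141, 0.0, 1.771]
wrist_force: [-0.3, -1.4, 0.9]
finger_gap: 40.1
finger_force: 0.0
```

>>> {"api": "carry_out", "payload": {
  "deltas": [
    {"dp":[21,24,10],"roll":0,"gripper":-0.15},
    {"dp":[41,48,40],"roll":0,"gripper":-0.15},
    {"dp":[41,48,80],"roll":0,"gripper":-0.15},
    {"dp":[41,48,115],"roll":0,"gripper":-0.15},
    {"dp":[41,48,115],"roll":0,"gripper":-0.15},
    {"dp":[41,48,115],"roll":0,"gripper":-0.15}
  ]
}}

```text
clock: 2.7
eef_pos: [519.6, -74.1, 90.2]
eef_rot: [-3.139, -0.001, 1.764]
wrist_force: [1.1, 0.2, 1.2]
finger_gap: 39.9
finger_force: 0.0
```

```bash
cat > look.py <<'E'
import sys
from h import *
from cell import read_state
n=sys.argv[1]
t=viewer.camera("top");s=viewer.camera("scene")
np.save("t.npy",t);np.save("s.npy",s)
a=cv2.resize(t[130:250,100:260],(533,400),interpolation=cv2.INTER_CUBIC);b=cv2.resize(s[140:240,125:285],(640,400),interpolation=cv2.INTER_CUBIC)
cv2.imwrite(f"pics/{n}.png",cv2.resize(np.vstack([a,cv2.resize(b,(533,333))]),(436,600))[:,:,::-1])
q=np.load("q.npy")
inv=lambda w:np.array([[np.cos(q[2]),np.sin(q[2])],[-np.sin(q[2]),np.cos(q[2])]])@(w[:2]-q[:2])
for c,im in(("top",t),("scene",s)):
    h=cv2.cvtColor(im,cv2.COLOR_RGB2HSV);m=((h[...,0]<15)&(h[...,1]>110));k=np.zeros_like(m);k[150:215,160:245]=m[150:215,160:245]
    ys,xs=np.nonzero(k)
    if len(xs)>15:
        w=back(c,(np.median(xs),np.median(ys)),float(sys.argv[2]));print(c,len(xs),w.round(1),inv(w).round(1))
st=read_state();print(st["clock"],st["eef_pos"].round(1),"tcp in sink",inv(st["eef_pos"]).round(1),st["wrist_force"].round(1))
E
python3 look.py l1 70
```

```text
scene 59 [507.  -26.7  70. ] [-19.5 -59.8]
2.8 [521.1 -74.6  92.8] tcp in sink [ -22.  -109.8] [-0.6  0.5  0.2]
```

View pics/l1.png

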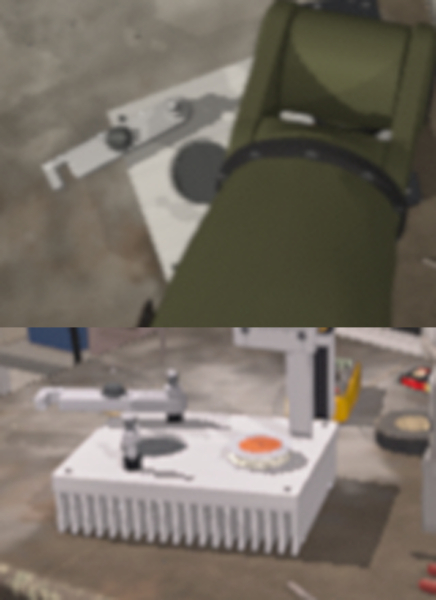

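The top view is blocked by the arm. In the scene view (lower half) the fingers stand right behind the puck, which is at about (258,450) and undisturbed. Now I lower and push.

>>> {"api": "carry_out", "payload": {
  "deltas": [
    {"dp":[0,0,20],"roll":0,"gripper":-0.15},
    {"dp":[0,0,29],"roll":0,"gripper":-0.15},
    {"dp":[6,0,30],"roll":0,"gripper":-0.15},
    {"dp":[11,0,30],"roll":0,"gripper":-0.15},
    {"dp":[16,0,30],"roll":0,"gripper":-0.15},
    {"dp":[20,0,30],"roll":0,"gripper":-0.15},
    {"dp":[24,0,30],"roll":0,"gripper":-0.15},
    {"dp":[28,0,30],"roll":0,"gripper":-0.15},
    {"dp":[33,0,30],"roll":0,"gripper":-0.15},
    {"dp":[38,0,30],"roll":0,"gripper":-0.15},
    {"dp":[43,0,30],"roll":0,"gripper":-0.15},
    {"dp":[48,0,30],"roll":0,"gripper":-0.15}
  ]
}}

```text
clock: 3.8
eef_pos: [511.0, -26.7, 60.7]
eef_rot: [3.141, 0.0, 1.764]
wrist_force: [0.8, -4.1, 4.5]
finger_gap: 40.0
finger_force: 2.7
```

```bash
python3 look.py l2 70
```

```text
scene 42 [501.9   6.9  70. ] [-13.3 -26.5]
3.9 [510.8 -26.2  60.5] tcp in sink [-15.8 -60.7] [ 1.7 -0.7  1.6]
```

View pics/l2.png

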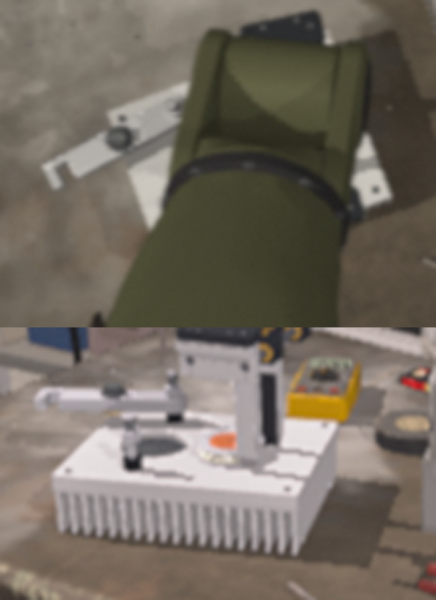

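The puck moves ahead of the fingers, seated between them and heading for the recess (around (160,445) in the view). I keep pushing.

>>> {"api": "carry_out", "payload": {
  "deltas": [
    {"dp":[5,0,0],"roll":0,"gripper":-0.15},
    {"dp":[10,0,0],"roll":0,"gripper":-0.15},
    {"dp":[15,0,0],"roll":0,"gripper":-0.15},
    {"dp":[20,0,0],"roll":0,"gripper":-0.15},
    {"dp":[25,0,0],"roll":0,"gripper":-0.15},
    {"dp":[30,0,0],"roll":0,"gripper":-0.15},
    {"dp":[35,0,0],"roll":0,"gripper":-0.15},
    {"dp":[40,0,0],"roll":0,"gripper":-0.15},
    {"dp":[44,0,0],"roll":0,"gripper":-0.15},
    {"dp":[48,0,0],"roll":0,"gripper":-0.15},
    {"dp":[52,0,0],"roll":0,"gripper":-0.15},
    {"dp":[55,0,0],"roll":0,"gripper":-0.15}
  ]
}}

```text
clock: 4.9
eef_pos: [500.2, 27.4, 60.4]
eef_rot: [-3.141, -0.0, 1.764]
wrist_force: [-0.1, -1.4, 0.8]
finger_gap: 39.7
finger_force: 1.3
```

>>> {"api": "carry_out", "payload": {
  "deltas": [
    {"dp":[2,0,0],"roll":0,"gripper":-0.15},
    {"dp":[4,0,0],"roll":0,"gripper":-0.15},
    {"dp":[6,0,0],"roll":0,"gripper":-0.15},
    {"dp":[8,0,0],"roll":0,"gripper":-0.15},
    {"dp":[10,0,0],"roll":0,"gripper":-0.15},
    {"dp":[12,0,0],"roll":0,"gripper":-0.15},
    {"dp":[14,0,0],"roll":0,"gripper":-0.15},
    {"dp":[16,0,0],"roll":0,"gripper":-0.15},
    {"dp":[18,0,0],"roll":0,"gripper":-0.15},
    {"dp":[19,0,0],"roll":0,"gripper":-0.15}
  ]
}}

```text
clock: 5.73
eef_pos: [496.4, 46.0, 60.3]
eef_rot: [-3.141, -0.0, 1.764]
wrist_force: [0.3, -0.4, -0.8]
finger_gap: 40.1
finger_force: 0.5
```

```bash
python3 look.py l3 64
```

```text
scene 27 [495.5  84.9  64. ] [ 6.5 49.3]
5.8333 [496.4  45.9  60.2] tcp in sink [-5.5 12.2] [ 1.1 -1.1 -0.2]
```

View pics/l3.png

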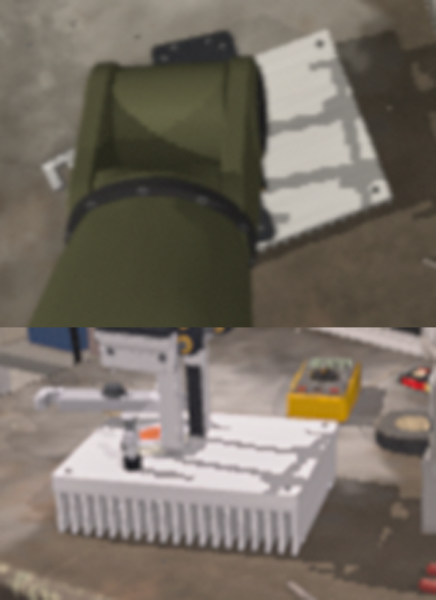

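The puck is mostly hidden behind the fingers near the recess (copper at (150,433)). I press a few mm more and watch the force.

>>> {"api": "carry_out", "payload": {
  "deltas": [
    {"dp":[1,0,0],"roll":0,"gripper":-0.15},
    {"dp":[2,0,0],"roll":0,"gripper":-0.15},
    {"dp":[3,0,0],"roll":0,"gripper":-0.15},
    {"dp":[3,0,0],"roll":0,"gripper":-0.15}
  ]
}}

```text
clock: 6.17
eef_pos: [496.0, 48.7, 60.4]
eef_rot: [-3.141, -0.0, 1.764]
wrist_force: [-0.4, -0.2, -0.8]
finger_gap: 40.1
finger_force: 0.4
```

>>> {"api": "carry_out", "payload": {
  "deltas": [
    {"dp":[-8,0,0],"roll":0,"gripper":-0.15},
    {"dp":[-15,0,-15],"roll":0,"gripper":-0.6},
    {"dp":[-15,0,-55],"roll":0,"gripper":-1},
    {"dp":[-15,0,-95],"roll":0,"gripper":-1},
    {"dp":[-10,0,-130],"roll":7,"gripper":-1},
    {"dp":[20,20,-140],"roll":14,"gripper":-1},
    {"dp":[50,40,-140],"roll":21,"gripper":-1},
    {"dp":[80,55,-140],"roll":28,"gripper":-1},
    {"dp":[110,70,-140],"roll":35,"gripper":-1},
    {"dp":[135,78,-140],"roll":42,"gripper":-1},
    {"dp":[135,78,-140],"roll":49,"gripper":-1},
    {"dp":[135,78,-140],"roll":56,"gripper":-1}
  ]
}}

```text
clock: 7.17
eef_pos: [546.7, 197.0, 200.0]
eef_rot: [-3.141, 0.001, 0.783]
wrist_force: [-0.5, -0.5, 0.2]
finger_gap: 0.7
finger_force: 0.0
```

```bash
python3 look.py l4 64; python3 - <<'E'
from h import *
s=np.load("s.npy");cv2.imwrite("pics/l4s.png",cv2.resize(s[140:230,125:245],(800,600),interpolation=cv2.INTER_CUBIC)[:,:,::-1])
E
```

```text
top 153 [490.7  77.9  64. ] [-0.3 44.3]
scene 50 [492.8  76.4  64. ] [ 1.1 42.1]
7.2667 [546.8 195.9 200.2] tcp in sink [ 91.6 137. ] [ 0.7 -0.1 -0.5]
```

View pics/l4s.png

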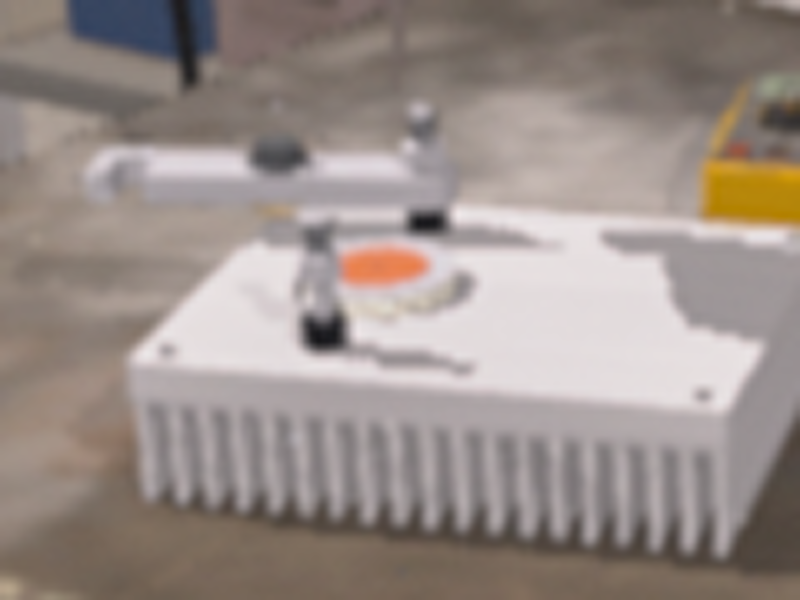

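The crop shows the puck in the recess, copper centre at about (383,266), bar still open and the free stud in front. I check numerically that it dropped.

```bash
python3 - <<'E'
from h import *
from scipy.optimize import minimize
q=np.load("q.npy");t=np.load("t.npy");s=np.load("s.npy")
def mask(im):
    h=cv2.cvtColor(im,cv2.COLOR_RGB2HSV);m=((h[...,0]<15)&(h[...,1]>110));k=np.zeros_like(m);k[150:215,160:245]=m[150:215,160:245];ys,xs=np.nonzero(k);return xs,ys
xs,ys=mask(s);print("copper scene rows",ys.min(),ys.max(),"cols",xs.min(),xs.max())
a=np.linspace(0,2*np.pi,60)
xt,yt=mask(t);r=np.sqrt(len(xt)/np.pi);c=back("top",(xt.mean(),yt.mean()),64);rr=r*np.linalg.norm(back("top",(201,180),64)-back("top",(200,180),64));print("r copper",rr,c)
for z in(64,67,70):
    c=back("top",(xt.mean(),yt.mean()),z)
    u=proj("scene",np.c_[c[0]+rr*np.cos(a),c[1]+rr*np.sin(a),0*a+z]);print(z,u.min(0).round(1),u.max(0).round(1))
E
```

```text
copper scene rows 162 181 cols 177 236
r copper 17.654639993021227 [490.48371533  78.48298759  64.        ]
64 [174.6 176.5] [188.8 181.8]
67 [174.6 175.5] [188.8 180.8]
70 [174.6 174.5] [188.8 179.8]
```

Centre is at (490.5, 78.5) against the seat at (490.8, 78.7), and the row matches z = 64, so it has dropped. Next: descend outside the bar and plan the arc.

>>> {"api": "carry_out", "payload": {
  "deltas": [
    {"dp":[0,0,30],"roll":7,"gripper":-1},
    {"dp":[0,0,65],"roll":14,"gripper":-1},
    {"dp":[0,0,100],"roll":17.5,"gripper":-1},
    {"dp":[0,0,125],"roll":17.5,"gripper":-1},
    {"dp":[0,0,129],"roll":17.5,"gripper":-1},
    {"dp":[0,0,129],"roll":17.5,"gripper":-1}
  ]
}}

```text
clock: 7.77
eef_pos: [546.3, 195.4, 70.6]
eef_rot: [-3.141, 0.002, 0.484]
wrist_force: [0.0, 0.6, 0.4]
finger_gap: 0.5
finger_force: 0.0
```

```bash
python3 - <<'E'
from h import *
from cell import read_state
q=np.load("q.npy");st=read_state();print(st["eef_pos"].round(1),st["eef_rot"].round(3))
p0=np.array([546.9,196.9]);yaw=st["eef_rot"][2]
T=np.array([[np.cos(yaw),np.sin(yaw)],[np.sin(yaw),-np.cos(yaw)]])
for th in np.r_[1.6,np.arange(1.5,.05,-.1),.1,.05,0,-.03,-.06]:
    P=sw(q,[58-88*np.cos(th)+21*np.sin(th),45+88*np.sin(th)+21*np.cos(th),0])[0,:2]
    y=q[2]+np.pi/2-th; print(round(th,2),(T@(P-p0)).round(1),"roll",round(-np.degrees(y-yaw),1))
E
```

```text
[546.3 195.4  70.6] [-3.141e+00  2.000e-03  4.840e-01]
1.6 [-11.2   4. ] roll 10.1
1.5 [-19.6   0.8] roll 4.4
1.4 [-28.4  -1.5] roll -1.3
1.3 [-37.3  -3. ] roll -7.1
1.2 [-46.3  -3.5] roll -12.8
1.1 [-55.3  -3.2] roll -18.5
1.0 [-64.3  -1.9] roll -24.2
0.9 [-73.1   0.2] roll -30.0
0.8 [-81.6   3.2] roll -35.7
0.7 [-89.8   7.1] roll -41.4
0.6 [-97.6  11.7] roll -47.2
0.5 [-104.8   17.1] roll -52.9
0.4 [-111.5   23.2] roll -58.6
0.3 [-117.5   29.9] roll -64.4
0.2 [-122.9   37.2] roll -70.1
0.1 [-127.5   45. ] roll -75.8
0.1 [-127.5   45. ] roll -75.8
0.05 [-129.5   49.1] roll -78.7
0.0 [-131.3   53.2] roll -81.5
-0.03 [-132.2   55.8] roll -83.3
-0.06 [-133.1   58.3] roll -85.0
```

>>> {"api": "carry_out", "payload": {
  "deltas": [
    {"dp":[-11,0,0],"roll":0,"gripper":-1},
    {"dp":[-20,-1,0],"roll":0,"gripper":-1},
    {"dp":[-28,-1.5,0],"roll":-1,"gripper":-1},
    {"dp":[-37,-3,0],"roll":-7,"gripper":-1},
    {"dp":[-46,-3.5,0],"roll":-13,"gripper":-1},
    {"dp":[-55,-3,0],"roll":-18.5,"gripper":-1},
    {"dp":[-64,-2,0],"roll":-24,"gripper":-1},
    {"dp":[-73,0,0],"roll":-30,"gripper":-1},
    {"dp":[-81.5,3,0],"roll":-36,"gripper":-1},
    {"dp":[-90,7,0],"roll":-41.5,"gripper":-1},
    {"dp":[-97.5,11.5,0],"roll":-47,"gripper":-1},
    {"dp":[-105,17,0],"roll":-53,"gripper":-1}
  ]
}}

```text
clock: 8.77
eef_pos: [462.1, 132.2, 73.3]
eef_rot: [3.139, -0.001, 1.414]
wrist_force: [1.3, 1.3, 0.2]
finger_gap: 0.5
finger_force: 0.5
```

```bash
python3 look.py l5 64; python3 - <<'E'
from h import *
from cell import read_state
q=np.load("q.npy");st=read_state();yaw=st["eef_rot"][2];print(yaw)
# frame of commanded pose: previous yaw .48 + 53deg ; origin theta=.5 point
yaw=q[2]+np.pi/2-.5
T=np.array([[np.cos(yaw),np.sin(yaw)],[np.sin(yaw),-np.cos(yaw)]])
f=lambda th:sw(q,[58-88*np.cos(th)+21*np.sin(th),45+88*np.sin(th)+21*np.cos(th),0])[0,:2]
print("expected",f(.5))
for th in(.4,.3,.2,.15,.1,.05,0,-.03,-.06):print(th,(T@(f(th)-f(.5))).round(1),round(-np.degrees(.5-th),1))
E
```

```text
top 146 [490.7  77.9  64. ] [-0.3 44.3]
scene 51 [492.8  76.4  64. ] [ 1.1 42.1]
8.8667 [461.9 131.8  73.1] tcp in sink [ -9.7 104.6] [-0.1  0.7  0.3]
1.4099821495067886
expected [462.11245385 132.93542873]
0.4 [-8.9 -1.7] -5.7
0.3 [-17.9  -2.4] -11.5
0.2 [-26.9  -2.3] -17.2
0.15 [-31.4  -1.9] -20.1
0.1 [-35.9  -1.2] -22.9
0.05 [-40.4  -0.4] -25.8
0 [-44.8   0.7] -28.6
-0.03 [-47.4   1.5] -30.4
-0.06 [-50.    2.3] -32.1
```

View pics/l5.png

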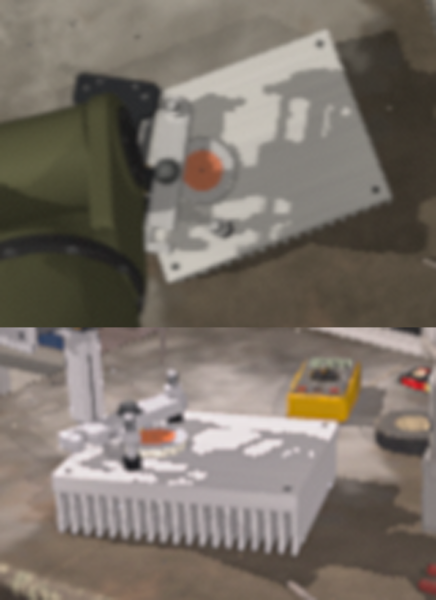

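The bar has swung to about 0.5 rad (nut at (165,170) in the upper view). The puck is unmoved at (203,168). I continue to closed.

>>> {"api": "carry_out", "payload": {
  "deltas": [
    {"dp":[-9,-1.7,0],"roll":-5.7,"gripper":-1},
    {"dp":[-18,-2.4,0],"roll":-11.5,"gripper":-1},
    {"dp":[-27,-2.3,0],"roll":-17,"gripper":-1},
    {"dp":[-31.5,-1.9,0],"roll":-20,"gripper":-1},
    {"dp":[-36,-1.2,0],"roll":-23,"gripper":-1},
    {"dp":[-38.5,-0.8,0],"roll":-24.5,"gripper":-1},
    {"dp":[-40.5,-0.4,0],"roll":-26,"gripper":-1},
    {"dp":[-42.5,0,0],"roll":-27,"gripper":-1},
    {"dp":[-44,0.5,0],"roll":-28,"gripper":-1},
    {"dp":[-45,0.7,0],"roll":-28.6,"gripper":-1},
    {"dp":[-45,0.7,0],"roll":-28.6,"gripper":-1}
  ]
}}

```text
clock: 9.78
eef_pos: [455.2, 89.8, 72.4]
eef_rot: [3.139, -0.003, 1.905]
wrist_force: [-3.4, 18.4, 5.0]
finger_gap: 0.5
finger_force: 8.8
```

>>> {"api": "carry_out", "payload": {
  "deltas": [
    {"dp":[-0.7,0,0],"roll":0,"gripper":-1},
    {"dp":[-0.7,0,0],"roll":0,"gripper":-1},
    {"dp":[-0.7,0,0],"roll":0,"gripper":-1}
  ]
}}

```text
clock: 10.03
eef_pos: [455.3, 89.7, 72.4]
eef_rot: [3.139, -0.004, 1.904]
wrist_force: [-3.9, 22.3, 6.0]
finger_gap: 0.2
finger_force: 11.3
```

Hard stop reached: the force rises with no motion. I back off, lift and look.

>>> {"api": "carry_out", "payload": {
  "deltas": [
    {"dp":[6,0,0],"roll":0,"gripper":-1},
    {"dp":[20,0,0],"roll":0,"gripper":-1},
    {"dp":[35,0,-15],"roll":0,"gripper":-1},
    {"dp":[50,0,-50],"roll":0,"gripper":-1},
    {"dp":[70,0,-90],"roll":0,"gripper":-1},
    {"dp":[100,0,-130],"roll":0,"gripper":-1},
    {"dp":[130,0,-150],"roll":0,"gripper":-1},
    {"dp":[150,0,-150],"roll":0,"gripper":-1},
    {"dp":[150,0,-150],"roll":0,"gripper":-1},
    {"dp":[150,0,-150],"roll":0,"gripper":-1}
  ]
}}

```text
clock: 10.87
eef_pos: [405.5, 229.6, 222.0]
eef_rot: [3.14, 0.0, 1.907]
wrist_force: [0.5, -0.2, -1.3]
finger_gap: 0.7
finger_force: 0.0
```

```bash
python3 look.py l6 64
```

```text
scene 16 [498.6  66.6  64. ] [ 3.4 31. ]
10.9667 [405.8 228.4 221.2] tcp in sink [-30.8 214.3] [ 0.1 -0.  -0.1]
```

View pics/l6.png

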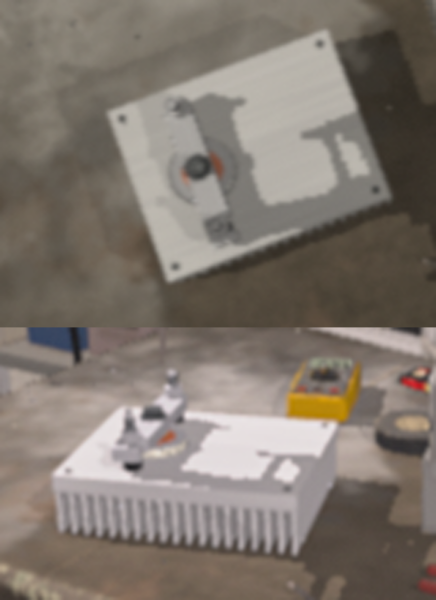

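The bar lies across the rectifier from stud to stud with its hook on the free stud (220,228). The puck is centred under it, and the arm is clear.

```bash
python3 -c "
from cell import manip
print(manip.sign_off())"
```

```text
the job is handed in; nothing more can be done
None
```

The job is handed in, with no verdict returned: the cameras showed the rectifier in its recess, the clamp bar was pushed to its hard stop on the free stud, nothing came near the cutters, capacitor or screwdriver, and the arm finished clear at about 11 s.

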